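# Pack the flow-cell service tray

## Robot

A 6-joint arm with a two-finger parallel gripper is mounted at the origin on a cart in front of the work surface, level with it; the furniture and walls round the work are solid. World frame = base frame: x ahead of the robot, y to its left, z up, the work surface at z = 0. Lengths are in mm, angles in rad, forces in N, time in s.
With the tool pointing down it reaches from about 300 to 750 mm from the base axis. Payload 8.5 kg.
Tool frame: the origin (TCP) lies at the very end of the fingers, on their centre line; the grasp point (between the pads) lies 19 mm behind it (ctrl.grip_depth is the z of the grasp point in the tool frame, in mm); z points along the fingers, y is the line along which they close (so a half turn about z gives the same grasp; the last joint's range is limited). The gripper opens to 85 mm and grips with 20 to 120 N. Pads are 22 mm wide; open, the fingers measure 114 mm over their backs; the gripper's body (76 mm by 85 mm) begins 54 mm behind the grasp point. The pads swing forward as they close: fully open they stand 13 mm farther back than shut.
Start: joints at [-1.315, 0.381, 1.297, -0, 1.464, -0.215], TCP at [249.471, -490.147, 207.422] pointing down, gripper open.
Joint ranges: [-3.11, 3.11], [-0.89, 2.33], [0.22, 2.48], [-1.42, 4.56], [0.17, 2.85], [-2.88, 2.88]. Speed limits (rad/s): [2.39, 2.39, 3.14, 3.14, 3.14, 3.14].

## Interface

Orientations are given as a rotation vector (axis times angle).
In Python, from workcell import ctrl, vision, workorder gives the robot as it stands.
- The arm moves only by the tool move_arm, never from a script. Its argument "steps" is one flat list of numbers, 6 for each row, row after row: the shift along the tool's x, y, z in units of 30 mm (1.0 is 30 mm), then the turn, a rotation vector about the tool's x, y, z in degrees. In form: [x, y, z, wx, wy, wz, x, y, z, wx, wy, wz, ...]. A call has 1 to 20 rows; each row is the pose to reach, as a shift and turn from the pose commanded when the call began, along the tool's axes at that moment; what a row does not reach only later rows make up. A row lasts 1/10 s, in which the tool goes at most 50 mm and 8.59 degrees, less where a joint would pass 70% of its speed; a pose out of reach is approached as far as the arm can. A call with a gripper value outside its range is refused whole. "jaw" is the finger opening in mm, from 0 to 85.4, set as the call begins (left out, the last holds). The fingers move at their own pace and stop on an object; "newtons" is the grip in N (left out, the last holds). Time passes only in rows, so rows that repeat a pose let the fingers close. It gives the time, the measured TCP pose, the force, the opening and the grip force at its end, in the units of the state.
- ctrl.observe(): the state, without advancing time (a new reading comes with each control period).
- vision.get_image(name): name is "scene" or "top" or "wrist"; returns a dict with "pixels" (384x512x3 uint8, red, green, blue), "intrinsics" (3x3 intrinsics, pixels), "T" (4x4, takes a point from camera to world coordinates); the wrist camera has in their place "mount" (4x4, takes a point from camera to tool coordinates, whose origin is the TCP and whose axes are the flange's). Camera axes: x right, y up, looking along -z (the intrinsics and any distortion apply to the point x, -y, -z); pixel columns grow to the right and rows downward; lengths in mm; the calibration is good to about 2 mm. A picture is of the moment at which its call begins: read the wrist's pose just before it. There is no depth.
- workorder.finish_job(): hands the job in; it is judged then, once.
The state is a dict: "t": time; "joint_pos": joint angles; "joint_velocities": joint speeds; "joint_efforts": joint torques, N m; "ee_pos": TCP position; "eef_rot": TCP orientation; "ft_force": force on the tool from outside, world axes, zero at the start; "torque": the same for the moment, N m; "finger_gap": finger opening in mm; "grasp_force": force on a finger pad.
Only numpy, scipy, OpenCV 4.12 (cv2) and the standard library are available. Lean on these libraries where they do the work, as an engineer would, in place of code of your own. Each camera call takes 0.05 s, during which the arm holds its last target. There are 200 camera calls.

## Task

Pack the flow-cell kit into the steel tray: thread the thick dark steel base plate down over the two pins, then the white spacer whose holes match the pins flat on top of it, stand the small amber dropper bottle upright in the round cup, and stand the rubber stopper in the shallow square dish, the same way up as it stands now. The other white spacer, with its holes too close together, and the big amber bottle do not belong to the kit: leave them standing where they are.

Things in the scene. Friction and masses are not known exactly. Their poses are not given: they have to be found in the camera images.
- base_plate: Loose flat dark steel plate 96 x 40 x 14 mm (its x, y, z) with two through holes of 13 mm diameter at x = +-34 mm, y = 0, four small bright screw heads near its middle, no window. Origin at the centre of the underside, z up. It lies flat; its long x axis starts within about 0.5 rad of world x. About 0.12 kg.
- spacer: Loose flat white plastic plate 96 x 40 x 8 mm (x, y, z) with two through holes of 13 mm diameter near its ends at x = +-34 mm, y = 0, and a rectangular window 18 x 16 mm in the middle. Origin at the centre of the underside, z up. It lies flat; its long x axis starts within about 0.5 rad of world x. About 0.05 kg.
- odd_spacer: Look-alike, to be left alone: white plastic plate 96 x 40 x 8 mm with the same window, but its two 13 mm holes are at x = +-22 mm, close to the window, so they do not fit the pins. Origin at the centre of the underside, x along its length.
- dropper: Loose small amber dropper bottle with a black cap, 73 mm tall: body 33 mm in diameter up to 38 mm, above it shoulder and cap about 24 mm in diameter. Origin at the centre of its foot, z up. About 0.04 kg. It stands upright.
- stopper: Loose blue rubber stopper standing on end, 29 mm in diameter at its widest, 26 mm tall. Origin at the centre of its underside, z up. About 0.02 kg.
- amber_bottle: Look-alike, to be left alone: big amber bottle with a black cap, 60 mm in diameter, 150 mm tall, standing. Origin at the centre of its foot.
- tray: Fixed low steel tray, 120 mm (its x) by 300 mm (its y), rim 12 mm high, floor 3 mm thick. Origin under its centre on the worktop. Three inserts, fixed, sit on its floor at y = -100, 0 and +100 mm, in any order, all turned as the tray is.
- pin_block: Fixed grey block in the tray, 98 x 46 x 13 mm (x, y, z), with two upright 8 mm steel pins at x = +-34 mm, y = 0, rising 36 mm above its top, the last 8 mm tapered. Origin at the centre of its underside, 3 mm above the worktop. The base plate seats 13 mm above this origin, the spacer 27 mm; either end of a plate may go to either pin.
- cup: Fixed round grey cup in the tray, open at the top: inside diameter 52 mm, outside 58 mm, 26 mm high, inner floor 4 mm above its origin, which is the centre of its underside, 3 mm above the worktop.
- dish: Fixed shallow square grey dish in the tray: inside 48 x 48 mm, outside 56 x 56 mm, rim 9 mm high, inner floor 4 mm above its origin, which is the centre of its underside, 3 mm above the worktop.
Mind the look-alikes: they are no part of the job. What is shaped like the stopper but red or yellow is not meant.

How it is judged (in metres and radians):
At the end, for the whole second after the job is handed in: Base plate on the pins flat on the block, spacer on the pins flat on it (heights within 3 mm, centred within 5 mm); dropper bottle upright on the cup floor, stopper upright on the dish floor (0.1 rad); all at rest; odd spacer and big amber bottle within 25 mm of their starts, the bottle standing (horizontal distance between each of base_plate, spacer and pin_block below 0.005 m and z of base_plate in the frame of pin_block between 0.01 and 0.016 m and angle between each of base_plate, spacer, dropper, stopper's own z axis and vertical below 0.1 rad and linear speed of each of base_plate, spacer, dropper, stopper below 0.02 m/s and z of spacer in the frame of pin_block between 0.024 and 0.03 m and angle between the x axis of each of base_plate, spacer and the x axis of pin_block, either way round below 0.15 rad and horizontal distance between dropper and cup below 0.014 m and z of dropper in the frame of cup between 0.001 and 0.008 m and horizontal distance between stopper and dish below 0.0155 m and z of stopper in the frame of dish between 0.001 and 0.008 m and distance of each of odd_spacer, amber_bottle from where it was at the start of the episode below 0.025 m and angle between amber_bottle's own z axis and vertical below 0.2 rad); the robot touches nothing.
It fails at once if the odd spacer is moved by more than 25 mm (distance of odd_spacer from where it was at the start of the episode above 0.025 m).
It fails at once if the big amber bottle is moved by more than 25 mm or tipped (distance of amber_bottle from where it was at the start of the episode above 0.025 m or angle between amber_bottle's own z axis and vertical above 0.35 rad).
It also fails if it takes over 144 s, if anything falls off the work surface, if the arm or the gripper's body presses on something with over 40 N, if the wrist force passes 120 N, or if a joint passes its speed limit or range.

## Working session

There is one attempt and no reset: what is moved stays moved. The work goes in short steps, Python scripts to look and compute and a tool call to move; the robot and the scene stay as the last step left them, time stands still between calls to the robot, and variables do not carry over. Pictures are saved under pics/ and viewed, at most 14 in all, crops included, and the job is handed in when it is done.

Besides the shell and the picture viewer there is one more tool, called after ">>>" in YAML: its name, and indented under it one key for each argument. move_arm: Moves the arm, as the interface text tells. Its arguments: {"type":"object","properties":{"steps":{"type":"array"},"jaw":{"type":"number"},"newtons":{"type":"number"}},"required":["steps"]}

```bash
mkdir -p pics; python3 - <<'E'
from workcell import ctrl, vision
import cv2, pickle
s=ctrl.observe(); print(s, ctrl.grip_depth)
d={}
for n in("scene","top","wrist"):
    i=vision.get_image(n); d[n]=i
    cv2.imwrite(f"pics/{n}0.png",i["pixels"][:,:,::-1]); print(n,i["intrinsics"],i.get("T",i.get("mount")), [k for k in i])
pickle.dump((s,d),open("v0.pkl","wb"))
E
```

```text
{'t': 0.0, 'joint_pos': array([-1.31527488e+00,  3.81203048e-01,  1.29827782e+00,  1.68068687e-05,
        1.46360861e+00, -2.15295678e-01]), 'joint_velocities': array([ 5.17071809e-04, -5.62795514e-04, -9.73717453e-05,  1.50534902e-04,
        2.90264727e-04,  8.93037379e-04]), 'joint_efforts': array([ 3.38604959e-04, -4.48460913e+01, -2.31278390e+01, -9.33034403e-05,
        4.64914658e-03,  2.34051345e-05]), 'ee_pos': array([ 249.40557128, -489.82431942,  206.80227307]), 'eef_rot': array([-3.05348988e+00, -7.32394118e-01,  2.10351154e-05]), 'ft_force': array([ 0.39083796, -0.10202016,  0.85634018]), 'torque': array([-0.01783986,  0.00502567, -0.05410742]), 'grasp_force': 0.0, 'finger_gap': 85.29814584350575} -18.700000000000003
scene [[382.81554511   0.         255.65395585]
 [  0.         382.81554511 188.84452151]
 [  0.           0.           1.        ]] [[-8.71185859e-01  2.63279151e-01 -4.14390261e-01  8.40069747e+01]
 [-4.90917817e-01 -4.56993286e-01  7.41725578e-01  7.18306436e+02]
 [ 5.90731389e-03  8.49612397e-01  5.27374514e-01  5.56430149e+02]
 [ 0.00000000e+00  0.0000
[... 238 characters left out ...]
-6.91730357e-02  4.03618021e+02]
 [-9.99564476e-01  2.94834547e-02  1.25868948e-03 -1.30515418e+00]
 [ 3.29459192e-03  6.91059971e-02  9.97603883e-01  1.02496001e+03]
 [ 0.00000000e+00  0.00000000e+00  0.00000000e+00  1.00000000e+00]] ['pixels', 'intrinsics', 'T']
wrist [[341.48761487   0.         257.99762662]
 [  0.         341.48761487 197.14783611]
 [  0.           0.           1.        ]] [[-9.97525943e-04  9.59580789e-01  2.81431543e-01  7.19607394e+01]
 [ 9.99999450e-01  1.04879278e-03 -3.15387718e-05 -7.47804669e-01]
 [-3.25427369e-04  2.81431357e-01 -9.59581307e-01 -1.66536555e+02]
 [ 0.00000000e+00  0.00000000e+00  0.00000000e+00  1.00000000e+00]] ['pixels', 'intrinsics', 'mount']
```

View pics/top0.png

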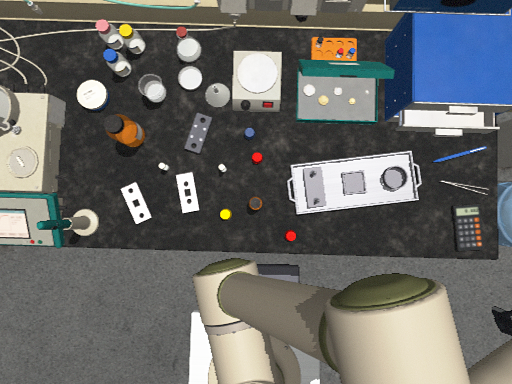

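View pics/scene0.png

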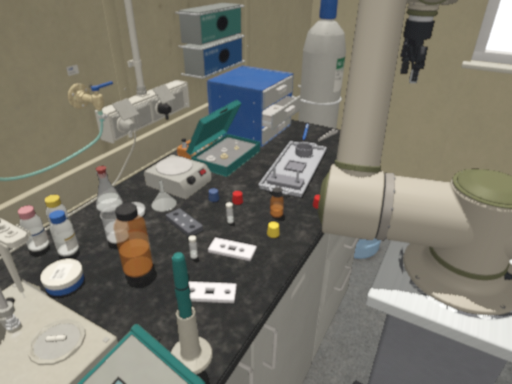

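The top view shows the base plate at (198,132), the stopper at (250,132), the dropper at (255,203) and the white spacers at (187,193) and (136,202). The tray is centred at (355,183), with the pin block at its left, the dish in the middle and the cup at its right. Next I'll enlarge it.

```bash
python3 - <<'E'
import cv2
a=cv2.imread("pics/top0.png")
cv2.imwrite("pics/c1.png",cv2.resize(a[110:245,110:300],None,fx=4.2,fy=4.2,interpolation=cv2.INTER_CUBIC))
cv2.imwrite("pics/c2.png",cv2.resize(a[140:225,280:430],None,fx=5.2,fy=5.2,interpolation=cv2.INTER_CUBIC))
E
```

```text
(no output)
```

View pics/c1.png

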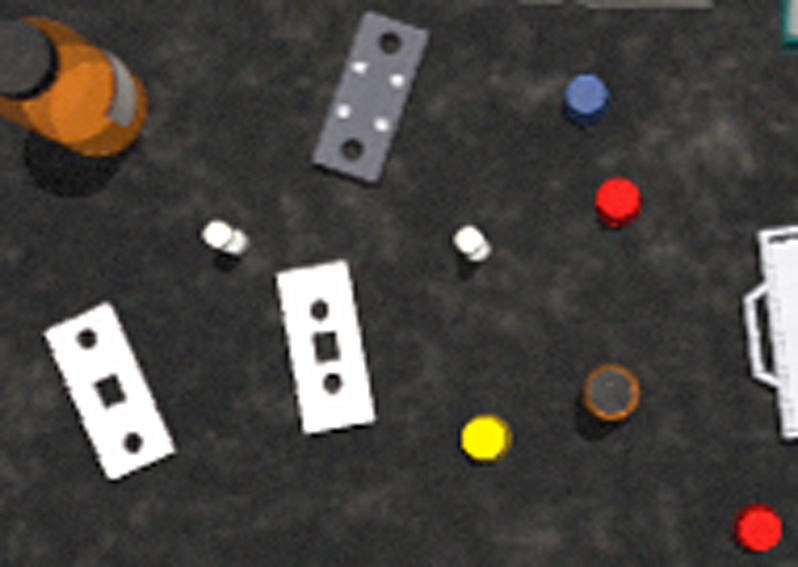

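View pics/c2.png

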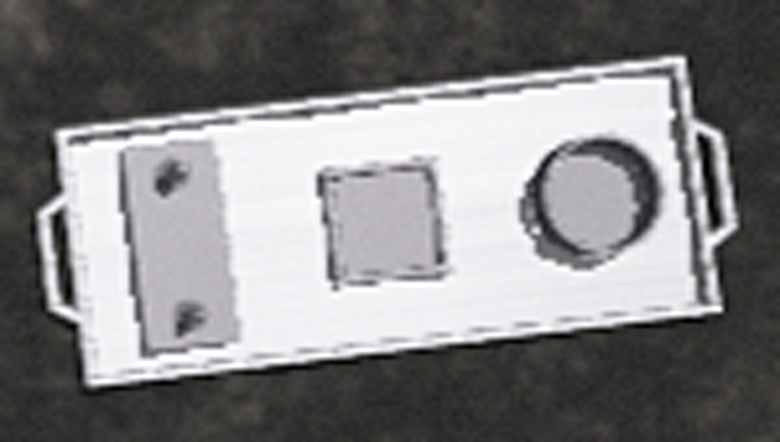

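The wide-hole spacer is the left one, at top pixel (136,202). The odd one is at (187,193), and its holes sit next to the window. In the tray crop the pins stand at about (313,173) and (316,202), with the dish at (354,183) and the cup at (394,178).

```bash
cat > h.py <<'E'
import numpy as np, cv2
from scipy.spatial.transform import Rotation as Ro
from workcell import ctrl, vision
def pose(s):
    T=np.eye(4); T[:3,:3]=Ro.from_rotvec(s["eef_rot"]).as_matrix(); T[:3,3]=s["ee_pos"]; return T
def snap(n,name=None):
    s=ctrl.observe(); i=vision.get_image(n)
    if n=="wrist": i["T"]=pose(s)@i["mount"]
    if name: cv2.imwrite(f"pics/{name}.png",i["pixels"][:,:,::-1]); np.savez(f"{name}.npz",**i)
    return i
def ray(i,uv):
    K=i["intrinsics"]; d=np.linalg.solve(K,[uv[0],uv[1],1]); d=np.array([d[0],-d[1],-d[2]])
    d=i["T"][:3,:3]@d; return i["T"][:3,3],d/np.linalg.norm(d)
def plane(i,uv,z):
    o,d=ray(i,uv); return o+d*(z-o[2])/d[2]
def tri(a,ua,b,ub):
    (o,d),(p,e)=ray(a,ua),ray(b,ub)
    t=np.linalg.lstsq(np.c_[d,-e],p-o,rcond=None)[0]; q,r=o+t[0]*d,p+t[1]*e
    return (q+r)/2,np.linalg.norm(q-r)
def go(pos,yaw,s=None):
    """row for a tool-down pose with tool x at yaw (mod pi), from the measured pose"""
    T=pose(s or ctrl.observe()); c=[]
    for y in(yaw,yaw+np.pi):
        R=np.array([[np.cos(y),np.sin(y),0],[np.sin(y),-np.cos(y),0],[0,0,-1.]])
        w=np.degrees(Ro.from_matrix(T[:3,:3].T@R).as_rotvec()); c.append((np.linalg.norm(w),w))
    w=min(c,key=lambda q:q[0])[1]
    return np.r_[(T[:3,:3].T@(np.array(pos)-T[:3,3])/30).round(3),w.round(2)]
E
python3 - <<'E'
from h import *; import pickle
s,d=pickle.load(open("v0.pkl","rb")); t=d["top"]
px={'baseA':(202.9,120,14),'baseB':(193.9,145.3,14),'spA':(131,190.5,8),'spB':(141.7,215,8),'stop':(249.7,133,26),'drop':(255.3,203.3,73),'amb':(120,122,150),'odd':(187.4,193,8),
'pinblk':(314,187.5,16),'dish':(353.8,182.5,7),'cup':(394,178,29),'trayL':(291,193,12),'vial':(222,168,0)}
for k,(u,v,z) in px.items(): print(k,plane(t,(u,v),z).round(1))
i=dict(d["scene"]); 
E
```

```text
baseA [626.2 147.8  14. ]
baseB [561.6 167.8  14. ]
spA [444.3 320.7   8. ]
spB [384.3 291.1   8. ]
stop [594.5  29.2  26. ]
drop [420.4   9.5  73. ]
amb [586.5 307.2 150. ]
odd [442.2 180.1   8. ]
pinblk [ 464.8 -134.    16. ]
dish [ 480.8 -234.4    7. ]
cup [ 493.1 -327.8   29. ]
trayL [449.7 -77.6  12. ]
vial [508.2  97.    0. ]
```

```bash
python3 -c "
from h import *
print(go([510,-180,220],0.145),go([510,-280,220],0.145))"
```

```text
[12.427 -5.268 -0.426 -0.06  -0.    18.67 ] [10.915 -2.297 -0.43  -0.06  -0.    18.67 ]
```

>>> move_arm:
  steps: [10.9,-2.3,-0.4,0,0,18.7,10.9,-2.3,-0.4,0,0,18.7,10.9,-2.3,-0.4,0,0,18.7,10.9,-2.3,-0.4,0,0,18.7,10.9,-2.3,-0.4,0,0,18.7,10.9,-2.3,-0.4,0,0,18.7,10.9,-2.3,-0.4,0,0,18.7,10.9,-2.3,-0.4,0,0,18.7,10.9,-2.3,-0.4,0,0,18.7,10.9,-2.3,-0.4,0,0,18.7,10.9,-2.3,-0.4,0,0,18.7,10.9,-2.3,-0.4,0,0,18.7,10.9,-2.3,-0.4,0,0,18.7]
  jaw: 60
  newtons: 40

```text
t: 1.45
ee_pos: [509.2, -280.9, 219.5]
eef_rot: [3.134, 0.225, 0.0]
ft_force: [0.7, 0.0, -0.3]
finger_gap: 60.2
grasp_force: 0.0
```

```bash
python3 -c "
from h import *
snap('wrist','wA'); print(go([510,-160,220],0.145))"
```

```text
[ 0.6   -3.98  -0.017  0.    -0.    -0.08 ]
```

View pics/wA.png

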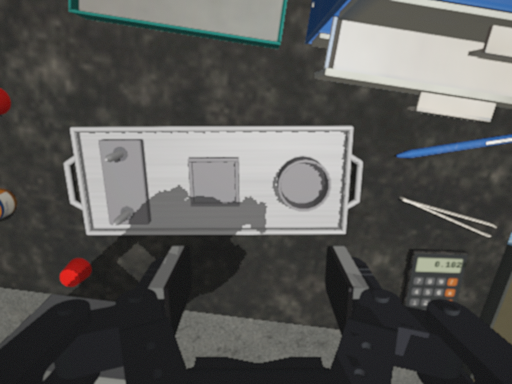

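The wrist view shows the whole tray: block at (124,181) with pins near (115,155) and (122,214), dish at (214,181), cup at (302,184). I'll take a second view shifted toward the block.

>>> move_arm:
  steps: [0.2,-4.3,1.0,0,0,0,0.2,-4.3,1.0,0,0,0,0.2,-4.3,1.0,0,0,0,0.2,-4.3,1.0,0,0,0,0.2,-4.3,1.0,0,0,0,0.2,-4.3,1.0,0,0,0,0.2,-4.3,1.0,0,0,0]

```text
t: 2.2
ee_pos: [497.2, -153.0, 189.5]
eef_rot: [3.133, 0.224, 0.001]
ft_force: [-0.1, 0.1, 0.4]
finger_gap: 60.1
grasp_force: 0.0
```

```bash
python3 -c "
from h import *
snap('wrist','wB')
a=cv2.imread('pics/wA.png')[110:250,60:370]; b=cv2.imread('pics/wB.png')
b=b[80:270,120:512]
cv2.imwrite('pics/c3.png',np.vstack([cv2.resize(a,(620,280)),cv2.resize(b,(620,300))]))"
```

```text
(no output)
```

View pics/c3.png

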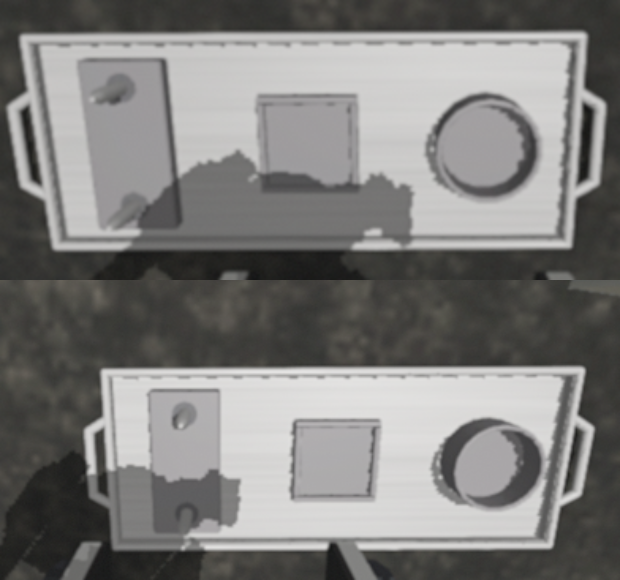

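The two views show the tray corners, the block corners (A: (99.5,140), (142,139), (150,223); B: (215,150), (258,150), (258,239), (216,239)), the dish and the cup. I'll refine these corners and triangulate them.

```bash
cat >> h.py <<'E'
def sub(i,p,w=3):
    g=cv2.cvtColor(i["pixels"],cv2.COLOR_RGB2GRAY); q=np.array(p,np.float32).reshape(-1,1,2)
    return cv2.cornerSubPix(g,q.copy(),(w,w),(-1,-1),(3,40,.01)).reshape(-1,2)
E
python3 - <<'E'
from h import *
A=dict(np.load("wA.npz"));B=dict(np.load("wB.npz"))
a=[(70.5,127.5),(353.5,126.5),(347,233),(86.5,234),(99.5,140),(142,139),(150,223),(109,224)]
b=[(183.8,136.4),(489.8,136.4),(472.7,249.1),(191.4,249.1),(214.8,150.3),(258.4,149.7),(258.4,239),(216,239)]
a2,b2=sub(A,a),sub(B,b)
P=[]
for n,p,q,p0,q0 in zip("tTL tTR tBR tBL bTL bTR bBR bBL".split(),a2,b2,a,b):
    x,e=tri(A,p,B,q); P.append(x); z=12 if n[0]=='t' else 16
    print(n,p,q,x.round(1),e.round(2),plane(A,p,z).round(1)[:2],plane(B,q,z).round(1)[:2])
for I,q in((A,a2),(B,b2)):
    t=np.array([plane(I,p,12) for p in q[:4]]); k=np.array([plane(I,p,16) for p in q[4:]])
    for r in(t,k):
        d=r[0]+r[1]-r[2]-r[3]; f=r[0]+r[3]-r[1]-r[2]
        print(r.mean(0).round(1),np.arctan2(d[1],d[0]).round(3),np.arctan2(-f[0],f[1]).round(3), np.linalg.norm(d)/2,np.linalg.norm(f)/2)
P=np.array(P); print(P[:4].mean(0),P[4:].mean(0))
E
```

```text
tTL [ 69.40053 127.25846] [183.45712 136.20235] [520.6 -74.   13.4] 0.12 [520.3 -73.3] [520.4 -73.8]
tTR [353.07333 126.19083] [489.54926 135.41388] [ 564.6 -375.1   13.2] 0.36 [ 564.7 -375.4] [ 564.4 -375.9]
tBR [345.3318  233.51616] [472.7 249.1] [ 446.6 -389.6   23.9] 0.71 [ 441.9 -393.6] [ 442.7 -398.4]
tBL [ 86.14768 234.45364] [190.72354 250.56938] [397.8 -91.9  13.2] 0.19 [397.4 -91.4] [397.1 -91.7]
bTL [ 98.265144 139.76033 ] [214.89261 148.6314 ] [ 512.9 -106.7   17.7] 1.17 [ 512. -106.] [ 513.2 -106.5]
bTR [141.64215 138.5378 ] [258.54282 148.76668] [ 518.4 -149.8    8.5] 0.54 [ 519.9 -152.1] [ 519.2 -149.6]
bBR [150. 223.] [258.4 239. ] [ 420.  -163.8    7.5] 1.11 [ 424.2 -166.2] [ 423.  -163.2]
bBL [109. 224.] [216. 239.] [ 414.6 -117.8   12. ] 0.3 [ 416.2 -119.4] [ 416.5 -118.1]
[ 481.1 -233.4   12. ] 0.147 0.146 124.22862343929717 305.42667032222283
[ 468.1 -135.9   16. ] 0.143 0.169 96.72745182679165 47.160807789961666
[ 481.2 -235.    12. ] 0.164 0.146 124.17097924679214 307.70374306042316
[ 468.  -134.4   16. ] 0.13 0.14 97.24289323350284 44.56008889945542
[ 482.41706015 -232.66776474   15.92648986] [ 466.44849495 -134.51772705   11.40067097]
```

Tray centre comes to about (481.2,-233.7), yaw 0.146, and the block to about (467.3,-135.0). Rim and block heights agree within a few mm. Next is the base plate.

```bash
python3 -c "
from h import *
print(go([623,149,190],-.3))"
```

```text
[ 5.588e+00 -9.359e+00 -1.800e-02  1.000e-02 -2.000e-02  2.539e+01]
```

>>> move_arm:
  steps: [5.6,-9.3,0,0,0,25.4,5.6,-9.3,0,0,0,25.4,5.6,-9.3,0,0,0,25.4,5.6,-9.3,0,0,0,25.4,5.6,-9.3,0,0,0,25.4,5.6,-9.3,0,0,0,25.4,5.6,-9.3,0,0,0,25.4,5.6,-9.3,0,0,0,25.4,5.6,-9.3,0,0,0,25.4,5.6,-9.3,0,0,0,25.4,5.6,-9.3,0,0,0,25.4]

```text
t: 3.35
ee_pos: [623.1, 147.1, 189.7]
eef_rot: [3.106, -0.471, 0.0]
ft_force: [0.2, 1.5, 1.0]
finger_gap: 59.8
grasp_force: 0.0
```

```bash
python3 -c "
from h import *
snap('wrist','wC');print(go([600,140,130],-.3))"
```

```text
[-0.663  0.456  1.99   0.    -0.01  -0.04 ]
```

View pics/wC.png

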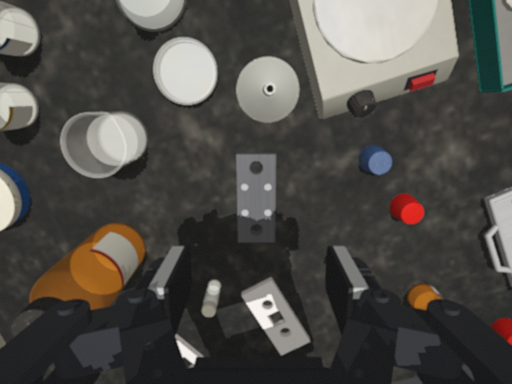

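The wrist view has the base plate at (256,198), upright in the image, with corners near (236,154), (276,154), (276,242) and (238,243). The stopper is at (375,160). I'll take a second, lower view for height.

>>> move_arm:
  steps: [-0.3,1.0,2.0,0,0,0,-0.3,1.0,2.0,0,0,0,-0.3,1.0,2.0,0,0,0,-0.3,1.0,2.0,0,0,0]

```text
t: 3.8
ee_pos: [606.3, 122.1, 130.6]
eef_rot: [-3.106, 0.469, -0.003]
ft_force: [0.3, 0.5, -0.3]
finger_gap: 59.9
grasp_force: 0.0
```

```bash
python3 - <<'E'
from h import *
D=snap('wrist','wD'); C=dict(np.load("wC.npz"))
c0=[(236.3,153.8),(276.2,153.8),(276.2,242.5),(238,243)]
r=[]
c=sub(C,c0); print(c)
# predict in D from z=14, refine
for p in c:
    X=plane(C,p,14); q=np.linalg.inv(D["T"])@np.r_[X,1]; k=D["intrinsics"]@np.array([q[0],-q[1],-q[2]]); r.append(k[:2]/k[2])
d=sub(D,r,4); print(d,np.array(r)); 
for p,q in zip(c,d): x,e=tri(C,p,D,q); print(x.round(1),e.round(2),plane(C,p,14)[:2].round(1),plane(D,q,14)[:2].round(1))
cv2.imwrite("pics/c4.png",cv2.resize(D["pixels"][90:280,140:360,::-1],None,fx=3,fy=3))
E
```

```text
[[235.68007 153.84157]
 [275.40665 153.77754]
 [274.35626 241.6234 ]
 [237.45502 241.92686]]
[[196.55792 155.01006]
 [244.62334 155.05035]
 [245.91104 259.4489 ]
 [202.17383 259.87784]] [[196.60476761 155.04194879]
 [244.56238433 155.01246394]
 [245.8803635  259.45524944]
 [201.98583245 259.76171679]]
[645.8 164.4  14.3] 0.03 [645.7 164.4] [645.8 164.4]
[633.8 126.2  13.5] 0.03 [633.9 126.2] [633.9 126.2]
[542.2 154.5  13.7] 0.01 [542.4 154.4] [542.4 154.4]
[553.5 193.   13.1] 0.17 [553.9 192.8] [553.8 192.7]
```

View pics/c4.png

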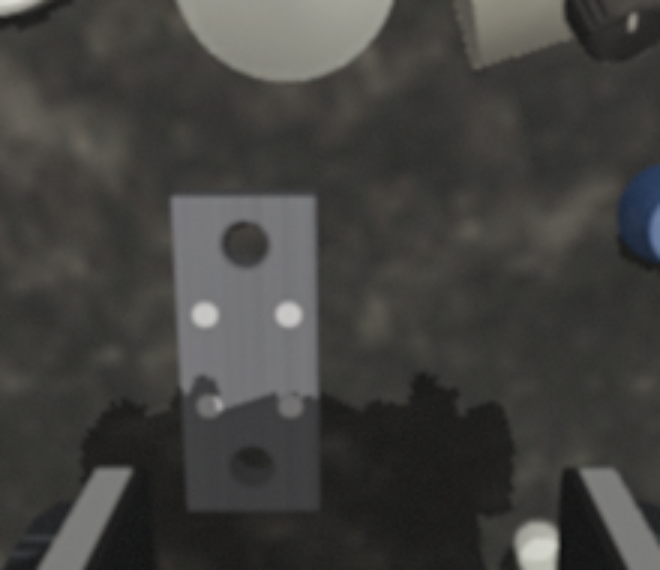

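The corner heights triangulate to 13.1–14.3 mm. The plate centre is (594.0,159.4) with yaw -0.299. Computing the grasp moves.

```bash
python3 -c "
from h import *
print(go([594,159.4,50],-.299),go([594,159.4,4],-.299))"
```

```text
[-0.775 -1.051  2.7   -0.06  -0.16  -0.02 ] [-0.78  -1.05   4.234 -0.06  -0.16  -0.02 ]
```

>>> move_arm:
  steps: [-0.78,-1.05,2.7,0,0,0,-0.78,-1.05,2.7,0,0,0,-0.78,-1.05,2.7,0,0,0,-0.78,-1.05,2.7,0,0,0,-0.78,-1.05,3.2,0,0,0,-0.78,-1.05,3.7,0,0,0,-0.78,-1.05,4.0,0,0,0,-0.78,-1.05,4.15,0,0,0,-0.78,-1.05,4.23,0,0,0,-0.78,-1.05,4.23,0,0,0,-0.78,-1.05,4.23,0,0,0]

```text
t: 4.95
ee_pos: [593.0, 159.4, 3.2]
eef_rot: [-3.106, 0.468, -0.002]
ft_force: [0.0, -0.6, 0.1]
finger_gap: 60.2
grasp_force: 0.0
```

>>> move_arm:
  steps: [0,0,0,0,0,0,0,0,0,0,0,0,0,0,0,0,0,0,0,0,0,0,0,0,0,0,0,0,0,0,0,0,0,0,0,0,0,0,0,0,0,0,0,0,0,0,0,0]
  jaw: 30
  newtons: 50

```text
t: 5.75
ee_pos: [592.5, 159.4, 2.5]
eef_rot: [3.107, -0.468, -0.0]
ft_force: [0.2, 0.3, 0.1]
finger_gap: 30.3
grasp_force: 0.0
```

```bash
python3 - <<'E'
from h import *
W=snap('wrist'); S=snap('scene')
cv2.imwrite("pics/c5.png",np.vstack([W["pixels"][150:384,100:412],cv2.resize(S["pixels"][120:300,100:340],(312,234))])[:,:,::-1])
E
```

```text
(no output)
```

View pics/c5.png

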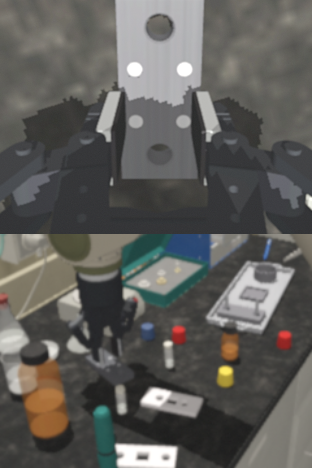

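The wrist crop shows the fingertips straddling the plate in the picture. Their scale (gap 30 mm over about 75 px) puts the real tips well above the plate, behind the TCP. That fits closing to 30 mm with no contact. I'll open to 48 mm and feel downward.

>>> move_arm:
  steps: [0.03,0,0,0,0,0,0.03,0,0,0,0,0,0.03,0,0,0,0,0,0.03,0,0,0,0,0,0.03,0,0.05,0,0,0,0.03,0,0.1,0,0,0,0.03,0,0.15,0,0,0,0.03,0,0.15,0,0,0]
  jaw: 48

```text
t: 6.65
ee_pos: [593.2, 159.2, -2.3]
eef_rot: [3.106, -0.468, -0.001]
ft_force: [0.3, 1.1, -0.5]
finger_gap: 47.8
grasp_force: 0.0
```

```bash
python3 - <<'E'
from h import *
s=ctrl.observe(); print(s['ee_pos'],s['ft_force'],s['finger_gap'])
W=snap('wrist'); 
cv2.imwrite("pics/c6.png",cv2.resize(W["pixels"][150:384,100:412,::-1],None,fx=2.5,fy=2.5))
E
```

```text
[593.23220432 159.17024413  -2.29514255] [ 0.2737121   1.10566366 -0.47949989] 47.77961941574417
```

View pics/c6.png

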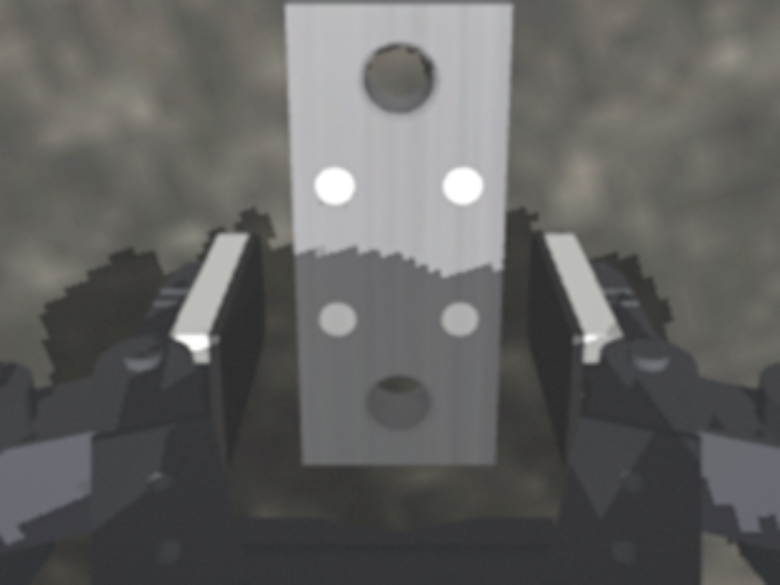

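The tips look to be about 25 mm behind the stated TCP, roughly z≈23, and there is no contact. I'll keep feeling down in small steps.

>>> move_arm:
  steps: [0.02,0,0.07,0,0,0,0.02,0,0.14,0,0,0,0.02,0,0.2,0,0,0,0.02,0,0.26,0,0,0,0.02,0,0.33,0,0,0,0.02,0,0.33,0,0,0]

```text
t: 7.3
ee_pos: [593.8, 159.0, -12.2]
eef_rot: [3.106, -0.468, -0.001]
ft_force: [-0.4, 0.0, -0.3]
finger_gap: 47.7
grasp_force: 0.0
```

>>> move_arm:
  steps: [0,0,0.03,0,0,0,0,0,0.06,0,0,0,0,0,0.09,0,0,0,0,0,0.12,0,0,0,0,0,0.12,0,0,0]

```text
t: 7.8
ee_pos: [593.9, 159.0, -15.6]
eef_rot: [3.107, -0.468, -0.0]
ft_force: [-0.2, -0.0, 0.0]
finger_gap: 47.9
grasp_force: 0.0
```

>>> move_arm:
  steps: [0,0,0.03,0,0,0,0,0,0.06,0,0,0,0,0,0.09,0,0,0,0,0,0.09,0,0,0]

```text
t: 8.2
ee_pos: [593.9, 159.0, -18.3]
eef_rot: [3.107, -0.468, -0.0]
ft_force: [-0.7, 0.4, 0.3]
finger_gap: 48.0
grasp_force: 0.0
```

>>> move_arm:
  steps: [0,0,0,0,0,0,0,0,0,0,0,0,0,0,0,0,0,0,0,0,0,0,0,0]
  jaw: 37
  newtons: 30

```text
t: 8.6
ee_pos: [594.1, 159.1, -18.0]
eef_rot: [-3.106, 0.468, -0.001]
ft_force: [0.3, 0.6, 1.7]
finger_gap: 38.6
grasp_force: 30.8
```

Contact on the plate. I'll firm the grip and lift.

>>> move_arm:
  steps: [0,0,0,0,0,0,0,0,0,0,0,0,0,0,-0.3,0,0,0,0,0,-0.8,0,0,0,0,0,-1.5,0,0,0,0,0,-2.5,0,0,0,0,0,-3.3,0,0,0,0,0,-3.3,0,0,0,0,0,-3.3,0,0,0]
  jaw: 30
  newtons: 60

```text
t: 9.5
ee_pos: [593.6, 158.9, 80.4]
eef_rot: [3.106, -0.468, -0.001]
ft_force: [-0.3, -0.3, -1.8]
finger_gap: 37.9
grasp_force: 60.6
```

```bash
python3 - <<'E'
from h import *
s=ctrl.observe(); print(s['ee_pos'],s['ft_force'])
W=snap('wrist','wE'); 
cv2.imwrite("pics/c7.png",cv2.resize(W["pixels"][120:384,100:412,::-1],None,fx=2,fy=2))
print(go([520,0,180],0.145),go([467.3,-135,110],.145))
E
```

```text
[593.55692846 158.88501856  80.42146033] [-0.27654043 -0.28088971 -1.79019187]
[-7.790e-01  5.783e+00 -3.339e+00  2.000e-02  1.300e-01 -2.544e+01] [-1.1280e+00  1.0599e+01 -1.0010e+00  2.0000e-02  1.3000e-01 -2.5440e+01]
```

View pics/c7.png

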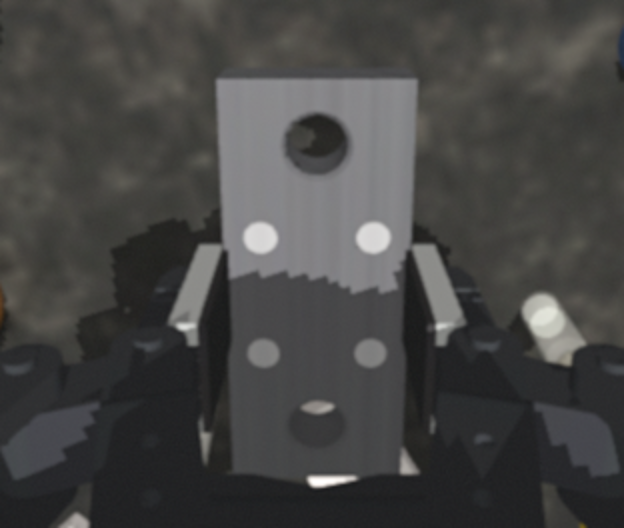

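The plate is held squarely and centred. The top-edge corners in the crop at (217,79) and (417,79) put its centre at tool x≈0 and its underside about 18 mm above the TCP. Next I'll carry it beside the block for one close look at the pins.

```bash
python3 - <<'E'
from h import *
print(go([378,-148,110],.145))
E
```

```text
[-3.845e+00  1.189e+01 -9.940e-01  2.000e-02  1.300e-01 -2.544e+01]
```

>>> move_arm:
  steps: [-0.6,0.6,-1.0,0,0,-4,-1.0,2.0,-1.0,0,0,-10,-2.0,4.0,-1.0,0,0,-16,-2.5,5.5,-1.0,0,0,-22,-3.84,11.9,-1.0,0,0.13,-25.4,-3.84,11.9,-1.0,0,0.13,-25.4,-3.84,11.9,-1.0,0,0.13,-25.4,-3.84,11.9,-1.0,0,0.13,-25.4,-3.84,11.9,-1.0,0,0.13,-25.4,-3.84,11.9,-1.0,0,0.13,-25.4,-3.84,11.9,-1.0,0,0.13,-25.4,-3.84,11.9,-1.0,0,0.13,-25.4,-3.84,11.9,-1.0,0,0.13,-25.4,-3.84,11.9,-1.0,0,0.13,-25.4]

```text
t: 10.95
ee_pos: [379.1, -147.5, 110.7]
eef_rot: [3.133, 0.229, 0.003]
ft_force: [-0.8, 0.0, -1.7]
finger_gap: 38.0
grasp_force: 61.0
```

```bash
python3 - <<'E'
from h import *
F=snap('wrist','wF')
c=lambda a,x:np.linalg.inv(a["T"])@np.r_[x,1]
def proj(a,x): q=c(a,x); k=a["intrinsics"]@np.array([q[0],-q[1],-q[2]]); return k[:2]/k[2]
y=.146; ux=np.array([np.cos(y),np.sin(y),0]); b=np.array([467.3,-135,0])
for s in(1,-1):
    for z in(16,52): print(s,z,proj(F,b+34*s*ux+[0,0,z]).round(1))
cv2.imwrite("pics/c8.png",cv2.resize(F["pixels"][20:220,120:400,::-1],None,fx=2.8,fy=2.8,interpolation=cv2.INTER_CUBIC))
E
```

```text
1 16 [259.7  20. ]
1 52 [260.1   6.7]
-1 16 [259.7 120.4]
-1 52 [260. 124.]
```

View pics/c8.png

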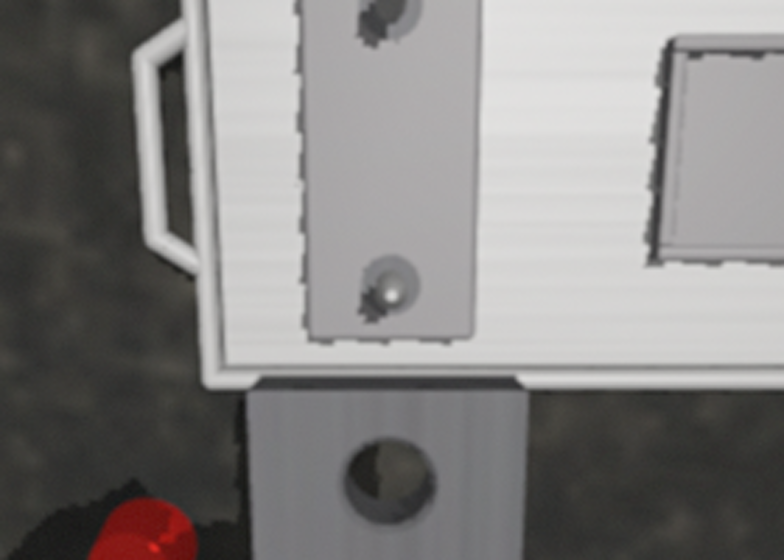

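The near pin's tip is at crop (391,292), image (259.6,124.3), within half a pixel of the prediction (260,124). The held plate's hole is at image (259.3,191.8). The block pose is confirmed, so I'll line up above it.

```bash
python3 - <<'E'
from h import *
print(go([467,-135.2,65],.146),go([467,-135.2,45],.146))
E
```

```text
[ 2.958  0.016  1.532  0.02  -0.12  -0.01 ] [ 2.957  0.016  2.199  0.02  -0.12  -0.01 ]
```

>>> move_arm:
  steps: [1,0,0,0,0,0,2.96,0.02,0.5,0,-0.12,0,2.96,0.02,1.5,0,-0.12,0,2.96,0.02,1.5,0,-0.12,0,2.96,0.02,1.5,0,-0.12,0,2.96,0.02,1.5,0,-0.12,0,2.96,0.02,1.5,0,-0.12,0,2.96,0.02,1.5,0,-0.12,0]

```text
t: 11.8
ee_pos: [466.8, -136.4, 67.0]
eef_rot: [3.132, 0.226, 0.002]
ft_force: [0.5, -0.3, -1.6]
finger_gap: 37.7
grasp_force: 61.1
```

```bash
python3 - <<'E'
from h import *
print(go([467,-135.2,65],.146),go([467,-135.2,20],.146),go([467,-135.2,0],.146))
E
```

```text
[ 0.013 -0.038  0.066  0.09  -0.08  -0.12 ] [ 0.011 -0.04   1.566  0.09  -0.08  -0.12 ] [ 0.01  -0.041  2.232  0.09  -0.08  -0.12 ]
```

>>> move_arm:
  steps: [0.01,-0.04,0,0.09,-0.08,-0.1,0.01,-0.04,0.2,0.09,-0.08,-0.1,0.01,-0.04,0.5,0.09,-0.08,-0.1,0.01,-0.04,0.8,0.09,-0.08,-0.1,0.01,-0.04,1.1,0.09,-0.08,-0.1,0.01,-0.04,1.4,0.09,-0.08,-0.1,0.01,-0.04,1.55,0.09,-0.08,-0.1,0.01,-0.04,1.55,0.09,-0.08,-0.1]

```text
t: 12.6
ee_pos: [466.7, -134.7, 18.8]
eef_rot: [-3.131, -0.229, 0.004]
ft_force: [0.3, -0.2, -1.1]
finger_gap: 37.9
grasp_force: 61.1
```

>>> move_arm:
  steps: [0,0,0.2,0,0,0,0,0,0.4,0,0,0,0,0,0.55,0,0,0,0,0,0.64,0,0,0,0,0,0.64,0,0,0]

```text
t: 13.1
ee_pos: [466.8, -134.8, -0.0]
eef_rot: [-3.132, -0.229, 0.003]
ft_force: [-0.2, 0.0, -1.3]
finger_gap: 37.6
grasp_force: 61.1
```

It threaded without contact. I'll seat it, release and rise.

>>> move_arm:
  steps: [0,0,0.03,0,0,0,0,0,0.06,0,0,0,0,0,0.06,0,0,0]

```text
t: 13.4
ee_pos: [467.0, -134.9, -1.4]
eef_rot: [-3.132, -0.229, 0.002]
ft_force: [-0.7, -0.8, -1.9]
finger_gap: 38.1
grasp_force: 61.1
```

>>> move_arm:
  steps: [0,0,0,0,0,0,0,0,0,0,0,0,0,0,0,0,0,0,0,0,-0.5,0,0,0,0,0,-1.5,0,0,0,0,0,-3,0,0,0,0,0,-5,0,0,0,0,0,-5,0,0,0,0,0,-5,0,0,0]
  jaw: 50

```text
t: 14.3
ee_pos: [467.7, -135.3, 150.0]
eef_rot: [3.132, 0.229, 0.003]
ft_force: [0.3, 0.0, 0.4]
finger_gap: 50.2
grasp_force: 0.0
```

```bash
python3 - <<'E'
from h import *
snap('wrist','wG')
print(go([434,316,190],.458))
E
```

```text
[  1.101 -15.03   -1.381  -0.06    0.06  -17.87 ]
```

>>> move_arm:
  steps: [1.1,-15,-1.4,0,0,-17.9,1.1,-15,-1.4,0,0,-17.9,1.1,-15,-1.4,0,0,-17.9,1.1,-15,-1.4,0,0,-17.9,1.1,-15,-1.4,0,0,-17.9,1.1,-15,-1.4,0,0,-17.9,1.1,-15,-1.4,0,0,-17.9,1.1,-15,-1.4,0,0,-17.9,1.1,-15,-1.4,0,0,-17.9,1.1,-15,-1.4,0,0,-17.9,1.1,-15,-1.4,0,0,-17.9,1.1,-15,-1.4,0,0,-17.9,1.1,-15,-1.4,0,0,-17.9]

```text
t: 15.65
ee_pos: [434.5, 313.7, 190.3]
eef_rot: [-3.059, -0.711, 0.004]
ft_force: [1.1, 0.8, 0.3]
finger_gap: 50.2
grasp_force: 0.0
```

```bash
python3 - <<'E'
from h import *
H=snap('wrist','wH'); G=cv2.imread('pics/wG.png'); h=H["pixels"][:,:,::-1]
cv2.imwrite("pics/c9.png",np.hstack([cv2.resize(G[100:340,160:340],(390,520)),cv2.resize(h[100:340,160:340],(390,520))]))
E
```

```text
(no output)
```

View pics/c9.png

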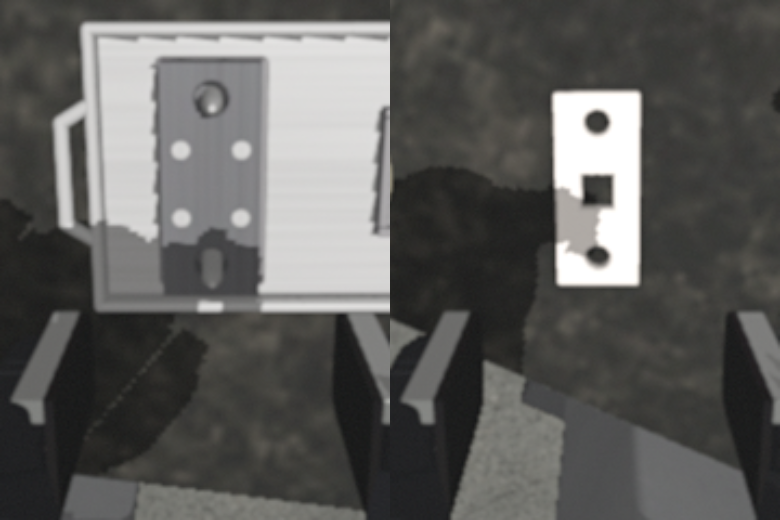

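Left: the base plate sits on both pins. Right: the wide-hole spacer, corners near image (235,142), (276,142), (275,232) and (236,232). I'll take a second, lower view on the way down for height.

>>> move_arm:
  steps: [-0.6,0.8,2.3,0,0,0,-0.6,0.8,2.3,0,0,0,-0.6,0.8,2.3,0,0,0,-0.6,0.8,2.3,0,0,0]

```text
t: 16.1
ee_pos: [429.5, 285.4, 122.8]
eef_rot: [-3.058, -0.712, 0.0]
ft_force: [-0.4, -0.1, 1.2]
finger_gap: 50.0
grasp_force: 0.0
```

```bash
cat >> h.py <<'E'
def proj(a,x):
    q=np.linalg.inv(a["T"])@np.r_[x,1]; k=a["intrinsics"]@np.array([q[0],-q[1],-q[2]]); return k[:2]/k[2]
E
python3 - <<'E'
from h import *
I=snap('wrist','wI'); H=dict(np.load("wH.npz"))
c=sub(H,[(235.2,142),(275.8,142),(274.9,232),(235.7,232)])
d=sub(I,[proj(I,plane(H,p,8)) for p in c],4); print(c,d)
P=[];Z=[]
for p,q in zip(c,d): x,e=tri(H,p,I,q); print(x.round(1),e.round(2)); P.append(plane(H,p,8)); P.append(plane(I,q,8))
P=np.array(P); H4=(P[::2]+P[1::2])/2; v=H4[0]+H4[1]-H4[2]-H4[3]; w=H4[0]+H4[3]-H4[1]-H4[2]; m=H4.mean(0); y=np.arctan2(v[1],v[0])
print(P[::2].mean(0),P[1::2].mean(0),y,np.arctan2(-w[0],w[1]))
print(go([*m[:2],20],y),go([*m[:2],-22],y))
E
```

```text
[[234.69135 142.39513]
 [274.90488 141.93474]
 [274.24802 231.19304]
 [236.69637 230.85876]] [[200.29065 132.23221]
 [250.5129  131.67778]
 [251.68077 242.02869]
 [206.24939 242.12297]]
[448.3 347.8   9. ] 0.22
[466.8 311.5   9.8] 0.21
[379.5 268.    8.1] 0.46
[360.  304.5   4.3] 0.18
[413.83383654 307.94989866   8.        ] [414.0512743  308.01646003   8.        ] 0.4614457182221551 0.45994453836637067
[-0.154 -0.892  3.448 -0.07  -0.1   -0.21 ] [-0.156 -0.89   4.848 -0.07  -0.1   -0.21 ]
```

Triangulated height is about 8 mm. The spacer centre is (413.9,308.0) with yaw 0.461.

>>> move_arm:
  steps: [-0.14,-0.89,3.0,0,0,-0.2,-0.14,-0.89,3.4,0,0,-0.2,-0.14,-0.89,3.4,0,0,-0.2,-0.14,-0.89,3.9,0,0,-0.2,-0.14,-0.89,4.3,0,0,-0.2,-0.14,-0.89,4.5,0,0,-0.2,-0.14,-0.89,4.6,0,0,-0.2,-0.14,-0.89,4.68,0,0,-0.2,-0.14,-0.89,4.68,0,0,-0.2,-0.14,-0.89,4.68,0,0,-0.2]

```text
t: 17.15
ee_pos: [413.1, 307.8, -18.0]
eef_rot: [-3.057, -0.719, 0.001]
ft_force: [-0.1, 0.5, 0.8]
finger_gap: 50.0
grasp_force: 0.0
```

```bash
python3 -c "
from h import *
print(ctrl.observe()['ee_pos'],go([413.9,308,-20],.461))"
```

```text
[413.14026556 307.83721238 -18.0080362 ] [ 0.025  0.007  0.066 -0.08   0.01   0.06 ]
```

>>> move_arm:
  steps: [0.02,0,0.03,0,0,0,0.02,0,0.06,0,0,0,0.02,0,0.06,0,0,0]

```text
t: 17.45
ee_pos: [413.4, 308.0, -20.3]
eef_rot: [-3.057, -0.719, 0.002]
ft_force: [-0.3, 0.5, -0.1]
finger_gap: 49.6
grasp_force: 0.0
```

>>> move_arm:
  steps: [0,0,0,0,0,0,0,0,0,0,0,0,0,0,0,0,0,0,0,0,0,0,0,0,0,0,0,0,0,0]
  jaw: 34
  newtons: 40

```text
t: 17.95
ee_pos: [413.5, 308.1, -19.9]
eef_rot: [-3.057, -0.719, 0.001]
ft_force: [-0.9, 0.2, 6.0]
finger_gap: 37.8
grasp_force: 39.8
```

>>> move_arm:
  steps: [0,0,-0.2,0,0,0,0,0,-0.6,0,0,0,0,0,-1.5,0,0,0,0,0,-2.8,0,0,0,0,0,-4,0,0,0,0,0,-4,0,0,0,0,0,-4,0,0,0]

```text
t: 18.65
ee_pos: [413.6, 308.0, 100.6]
eef_rot: [-3.057, -0.719, -0.001]
ft_force: [0.2, -1.3, -1.4]
finger_gap: 38.3
grasp_force: 40.3
```

```bash
python3 - <<'E'
from h import *
J=snap('wrist','wJ')
cv2.imwrite("pics/c10.png",cv2.resize(J["pixels"][120:384,100:412,::-1],None,fx=2,fy=2))
print(go([467,-135.2,105],.146))
E
```

```text
[-4.976 14.016 -0.194 -0.07   0.1   18.11 ]
```

View pics/c10.png

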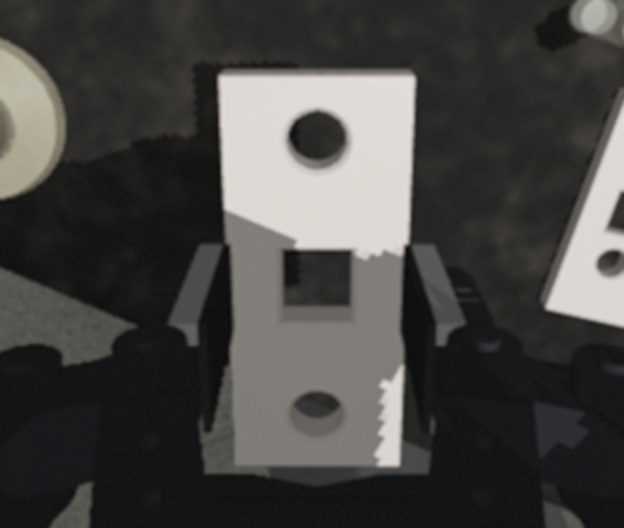

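The spacer is held square, and its front hole is at image (258.5,189). I'll carry it over the block.

>>> move_arm:
  steps: [-4.98,14,-0.2,0,0,18.1,-4.98,14,-0.2,0,0,18.1,-4.98,14,-0.2,0,0,18.1,-4.98,14,-0.2,0,0,18.1,-4.98,14,-0.2,0,0,18.1,-4.98,14,-0.2,0,0,18.1,-4.98,14,-0.2,0,0,18.1,-4.98,14,-0.2,0,0,18.1,-4.98,14,-0.2,0,0,18.1,-4.98,14,-0.2,0,0,18.1,-4.98,14,-0.2,0,0,18.1,-4.98,14,-0.2,0,0,18.1,-4.98,14,-0.2,0,0,18.1,-4.98,14,-0.2,0,0,18.1]

```text
t: 20.1
ee_pos: [467.0, -133.5, 105.3]
eef_rot: [-3.132, -0.232, 0.003]
ft_force: [-0.5, -0.4, -0.0]
finger_gap: 38.0
grasp_force: 40.4
```

```bash
python3 - <<'E'
from h import *
print(go([466.7,-135.2,50],.146))
E
```

```text
[-0.016  0.056  1.842 -0.08   0.09   0.11 ]
```

>>> move_arm:
  steps: [-0.02,0.06,0.6,0,0.09,0.1,-0.02,0.06,1.3,0,0.09,0.1,-0.02,0.06,1.84,0,0.09,0.1,-0.02,0.06,1.84,0,0.09,0.1,-0.02,0.06,1.84,0,0.09,0.1]

```text
t: 20.6
ee_pos: [466.9, -136.1, 50.5]
eef_rot: [-3.132, -0.228, -0.0]
ft_force: [0.5, 0.3, -0.5]
finger_gap: 37.8
grasp_force: 40.4
```

```bash
python3 - <<'E'
from h import *
print(go([466.7,-135.2,11],.146))
E
```

```text
[-0.003 -0.03   1.318 -0.06  -0.02  -0.05 ]
```

>>> move_arm:
  steps: [0,-0.03,0,0,0,0,0,-0.03,0.2,0,0,0,0,-0.03,0.4,0,0,0,0,-0.03,0.6,0,0,0,0,-0.03,0.8,0,0,0,0,-0.03,1.0,0,0,0,0,-0.03,1.2,0,0,0,0,-0.03,1.32,0,0,0,0,-0.03,1.32,0,0,0]

```text
t: 21.5
ee_pos: [466.5, -135.5, 10.3]
eef_rot: [-3.132, -0.227, 0.0]
ft_force: [0.2, -0.2, -1.8]
finger_gap: 37.9
grasp_force: 40.4
```

>>> move_arm:
  steps: [0,0,0,0,0,0,0,0,0,0,0,0,0,0,0,0,0,0,0,0,-0.5,0,0,0,0,0,-1.5,0,0,0,0,0,-3,0,0,0,0,0,-5,0,0,0,0,0,-5,0,0,0,0,0,-5,0,0,0]
  jaw: 50

```text
t: 22.4
ee_pos: [467.2, -136.0, 161.9]
eef_rot: [3.132, 0.227, 0.005]
ft_force: [-0.2, -0.1, -0.5]
finger_gap: 49.9
grasp_force: 0.0
```

```bash
python3 - <<'E'
from h import *
snap('wrist','wK')
# dropper: go look from x+45 side at height
print(go([470,15,185],.0))
E
```

```text
[ 0.843 -4.949 -0.824 -0.06  -0.01   8.27 ]
```

Spacer released. I've used all my picture views, so from here I measure numerically with colour masks. Next: the dropper and stopper from two wrist positions.

```bash
python3 - <<'E'
from h import *
K=dict(np.load("wK.npz")); y=.146; u=np.array([np.cos(y),np.sin(y),0]); w=np.array([-u[1],u[0],0]); b=np.array([467.3,-135,38.])
g=[proj(K,b+48*s*u+20*t*w) for s,t in((1,1),(1,-1),(-1,-1),(-1,1))]; c=sub(K,g,4)
P=np.array([plane(K,p,38) for p in c]); print(np.round(c-g,1).tolist(),P.round(1).tolist(),P.mean(0))
print(go([540,-10,200],0),go([540,70,200],0))
E
```

```text
[[-1.6, -0.2], [-0.5, -0.4], [-0.0, -0.0], [0.0, 0.0]] [[511.8, -106.9, 38.0], [517.9, -147.4, 38.0], [422.7, -161.8, 38.0], [416.9, -122.2, 38.0]] [ 467.34610787 -134.56561127   38.        ]
[ 3.032 -3.789 -1.324 -0.06  -0.01   8.27 ] [ 3.416 -6.428 -1.321 -0.06  -0.01   8.27 ]
```

The spacer's visible corners land within about 1 mm of the seated pose (centre 467.3,-134.6, predicted 467.3,-135).

>>> move_arm:
  steps: [3,-3.8,-1.3,0,0,8.3,3,-3.8,-1.3,0,0,8.3,3,-3.8,-1.3,0,0,8.3,3,-3.8,-1.3,0,0,8.3,3,-3.8,-1.3,0,0,8.3,3,-3.8,-1.3,0,0,8.3,3,-3.8,-1.3,0,0,8.3]

```text
t: 23.15
ee_pos: [538.5, -11.0, 198.6]
eef_rot: [-3.14, 0.003, 0.003]
ft_force: [1.0, -0.4, -0.1]
finger_gap: 50.1
grasp_force: 0.0
```

```bash
python3 -c "
from h import *
snap('wrist','wL')"
```

>>> move_arm:
  steps: [0,-2.6,0,0,0,0,0,-2.6,0,0,0,0,0,-2.6,0,0,0,0,0,-2.6,0,0,0,0]

```text
t: 23.6
ee_pos: [539.1, 67.5, 199.6]
eef_rot: [-3.141, 0.001, 0.0]
ft_force: [-0.4, -0.7, -0.0]
finger_gap: 49.9
grasp_force: 0.0
```

```bash
python3 - <<'E'
from h import *
import pickle
snap('wrist','wM'); L,M=[dict(np.load(f"w{k}.npz")) for k in "LM"]
d=pickle.load(open("v0.pkl","rb"))[1]
def blobs(I,lo,hi,amin):
    h=cv2.cvtColor(I["pixels"],cv2.COLOR_RGB2HSV); m=cv2.inRange(h,lo,hi); n,l,st,ce=cv2.connectedComponentsWithStats(m)
    return [(ce[k].round(1).tolist(),st[k].tolist()) for k in range(1,n) if st[k][4]>amin]
for nm,I in(("top",d["top"]),("scene",d["scene"]),("L",L),("M",M)):
    print(nm,"blue",blobs(I,(105,90,40),(125,255,255),25)); print("  amber",blobs(I,(5,120,50),(18,255,255),20))
for nm,I in(("L",L),("M",M)): print(nm,"exp stop",proj(I,[594.5,29.2,13]).round(1),proj(I,[594.5,29.2,26]).round(1),"drop foot/shoulder/top",[proj(I,[420.4,9.5,z]).round(1).tolist() for z in(0,20,73)])
E
```

```text
top blue [([449.3, 55.5], [384, 0, 128, 121, 12118]), ([110.1, 55.1], [103, 48, 15, 15, 171]), ([351.7, 50.3], [349, 48, 6, 6, 26]), ([103.7, 103.6], [92, 92, 18, 19, 59]), ([249.2, 133.3], [244, 128, 11, 12, 102]), ([458.0, 154.3], [433, 146, 54, 17, 194])]
  amber [([332.9, 48.3], [311, 37, 46, 24, 882]), ([127.5, 132.9], [106, 114, 39, 33, 577]), ([255.3, 203.5], [249, 197, 14, 13, 65]), ([476.0, 219.2], [474, 217, 5, 5, 23]), ([477.6, 231.3], [475, 229, 6, 5, 24])]
scene blue [([328.0, 8.7], [320, 0, 17, 19, 292]), ([221.9, 55.9], [204, 39, 37, 36, 776]), ([243.0, 96.9], [208, 66, 84, 75, 3049]), ([100.2, 85.8], [91, 82, 21, 9, 64]), ([304.7, 133.3], [302, 128, 6, 12, 43]), ([213.3, 196.5], [209, 192, 10, 10, 81]), ([57.1, 216.6], [49, 211, 17, 13, 168]), ([66.4, 288.8], [46, 275, 38, 21, 225])]
  amber [([182.2, 151.9], [177, 145, 14, 13, 96]), ([276.3, 206.7], [270, 196, 13, 22, 254]), ([135.5, 250.0], [117, 217, 36, 61, 1444])]
L blue [([222.5, 107.6], [205, 96, 27, 29, 245])]
  amber [([239.3, 269.5], [224, 252, 31, 38, 783])]
M blue [([292.3, 108.5], [282, 97, 28, 28, 241])]
  amber [([24.2, 127.1], [0, 95, 42, 64, 1116]), ([304.5, 269.1], [294, 253, 21, 39, 594])]
L exp stop [218.8 112.9] [217.3 113.6] drop foot/shoulder/top [[241.9, 263.8], [241.1, 272.2], [238.4, 298.9]]
M exp stop [297.  113.7] [298.5 114.3] drop foot/shoulder/top [[307.9, 264.2], [310.4, 272.5], [318.3, 299.2]]
```

```bash
python3 - <<'E'
from h import *
import pickle
L,M=[dict(np.load(f"w{k}.npz")) for k in "LM"]; d=pickle.load(open("v0.pkl","rb"))[1]
S,T=d["scene"],d["top"]
r=lambda *a:print(*[x.round(1) if hasattr(x,'round') else x for x in tri(*a)])
r(L,(218,110),M,(295.5,110.5)); r(L,(218,110),S,(213.5,196.5)); r(T,(249.5,133.5),S,(213.5,196.5)); print(plane(L,(218,110),13),plane(M,(295.5,110.5),13))
r(L,(239,270.5),S,(276,206.7)); r(T,(255.5,203.3),S,(276.3,186)); print(plane(L,(239,270.5),19))
# dropper cap: dark blob extent above the amber in the scene view
g=S["pixels"][170:222,276].sum(1); print(g.tolist())
print(go([420.4,11,110],0))
E
```

```text
[597.3  30.4   8.7] 0.2
[596.6  30.6   3.8] 1.1
[597.   30.    3.5] 1.1
[597.36420298  29.8693892   13.        ] [597.59551365  30.81105631  13.        ]
[421.6  11.5  19.3] 1.3
[421.7   9.6  78.5] 2.9
[421.95492626  11.86081543  19.        ]
[570, 570, 559, 519, 473, 438, 392, 359, 403, 454, 466, 426, 345, 285, 283, 333, 386, 351, 290, 267, 260, 228, 171, 131, 124, 125, 148, 199, 241, 256, 258, 260, 277, 298, 326, 341, 345, 338, 333, 348, 353, 326, 298, 290, 288, 276, 231, 161, 118, 116, 150, 239]
[-3.956  1.876  2.985 -0.05   0.01  -0.08 ]
```

Dropper at (421.5,11.2), mid-body height about 19 mm. Stopper at (597,30.3), on the table.

>>> move_arm:
  steps: [-3.92,1.87,2.0,0,0,0,-3.92,1.87,3.0,0,0,0,-3.92,1.87,3.0,0,0,0,-3.92,1.87,3.0,0,0,0,-3.92,1.87,3.0,0,0,0,-3.92,1.87,4.0,0,0,0,-3.92,1.87,5.0,0,0,0,-3.92,1.87,5.5,0,0,0,-3.92,1.87,5.8,0,0,0,-3.92,1.87,5.85,0,0,0,-3.92,1.87,5.85,0,0,0]

```text
t: 24.75
ee_pos: [422.8, 12.0, 24.8]
eef_rot: [-3.141, 0.001, -0.003]
ft_force: [-0.1, -0.0, 0.5]
finger_gap: 50.1
grasp_force: 0.0
```

>>> move_arm:
  steps: [0,0,0,0,0,0,0,0,0,0,0,0,0,0,0,0,0,0,0,0,0,0,0,0,0,0,0,0,0,0,0,0,0,0,0,0,0,0,0,0,0,0,0,0,0,0,0,0]
  jaw: 15
  newtons: 25

```text
t: 25.55
ee_pos: [422.2, 12.1, 24.7]
eef_rot: [-3.141, 0.001, -0.003]
ft_force: [0.6, -0.8, 6.6]
finger_gap: 23.2
grasp_force: 26.1
```

>>> move_arm:
  steps: [0,0,-0.2,0,0,0,0,0,-0.6,0,0,0,0,0,-1.5,0,0,0,0,0,-2.7,0,0,0,0,0,-3.5,0,0,0,0,0,-3.5,0,0,0,0,0,-3.5,0,0,0]

```text
t: 26.25
ee_pos: [421.3, 12.1, 129.1]
eef_rot: [-3.141, 0.001, -0.0]
ft_force: [-0.6, 0.2, -0.3]
finger_gap: 22.9
grasp_force: 25.6
```

```bash
python3 - <<'E'
from h import *
A,B=[dict(np.load(f"w{k}.npz")) for k in "AB"]
print(plane(A,(303,183),29),plane(B,(120+490/1.582,80+183/1.579),29))
print(go([495.7,-332.6,130],.146),go([495.7,-332.6,130],0))
E
```

```text
[ 498.98590327 -330.42941073   29.        ] [ 498.65849152 -325.00477523   29.        ]
[ 2.484 11.49  -0.04  -0.06  -0.02  -8.39 ] [ 2.484e+00  1.149e+01 -4.000e-02 -6.000e-02 -1.000e-02 -3.000e-02]
```

>>> move_arm:
  steps: [0.5,1,0,0,0,0,2.49,11.47,0,0,0,0,2.49,11.47,0,0,0,0,2.49,11.47,0,0,0,0,2.49,11.47,0,0,0,0,2.49,11.47,0,0,0,0,2.49,11.47,0,0,0,0,2.49,11.47,0,0,0,0,2.49,11.47,0,0,0,0,2.49,11.47,0,0,0,0,2.49,11.47,0,0,0,0,2.49,11.47,1.5,0,0,0,2.49,11.47,2.0,0,0,0,2.49,11.47,2.0,0,0,0,2.49,11.47,2.0,0,0,0]

```text
t: 27.75
ee_pos: [496.6, -331.4, 69.6]
eef_rot: [-3.141, -0.001, -0.001]
ft_force: [-0.0, -1.4, 0.1]
finger_gap: 23.3
grasp_force: 25.6
```

```bash
python3 - <<'E'
from h import *
I=snap('wrist','wN'); p=proj(I,[496,-332.3,29]); print(p,[proj(I,[496+a,-332.3+b,29]).round(0).tolist() for a,b in((29,0),(-29,0),(0,29),(0,-29))])
g=cv2.cvtColor(I["pixels"],cv2.COLOR_RGB2GRAY)
c=cv2.HoughCircles(cv2.medianBlur(g,3),cv2.HOUGH_GRADIENT,1,20,param1=80,param2=20,minRadius=30,maxRadius=75)
print(c[0][:6] if c is not None else None)
print(go([496,-332.3,45],0),go([496,-332.3,33],0))
E
```

```text
[260.72330008 214.27291919] [[261.0, 170.0], [261.0, 255.0], [216.0, 214.0], [306.0, 214.0]]
[[260.5 209.5  45.2]
 [256.5 280.5  36.6]
 [284.5 200.5  70. ]
 [260.5 242.5  32.1]
 [ 47.5 248.5  59. ]
 [283.5 174.5  55.7]]
[-0.028  0.015  0.84   0.02  -0.09   0.02 ] [-0.029  0.014  1.24   0.02  -0.09   0.02 ]
```

The cup rim circle is found at (260.5,209.5), r 45, against (260.7,214.3) predicted. The cup is about 2–3 mm further in +x, so I'll use x=498.

>>> move_arm:
  steps: [0.05,0.01,0.3,0,0,0,0.05,0.01,0.7,0,0,0,0.05,0.01,1.0,0,0,0,0.05,0.01,1.15,0,0,0,0.05,0.01,1.24,0,0,0,0.05,0.01,1.24,0,0,0]

```text
t: 28.4
ee_pos: [497.8, -332.5, 31.6]
eef_rot: [-3.141, 0.001, -0.001]
ft_force: [0.7, 0.5, -0.3]
finger_gap: 23.4
grasp_force: 24.8
```

>>> move_arm:
  steps: [0,0,0.03,0,0,0,0,0,0.05,0,0,0,0,0,0.05,0,0,0]

```text
t: 28.7
ee_pos: [498.1, -332.7, 31.3]
eef_rot: [3.141, -0.001, 0.002]
ft_force: [-1.7, 1.0, 8.8]
finger_gap: 22.8
grasp_force: 25.3
```

Floor contact felt at the expected height. Releasing, then on to the stopper.

>>> move_arm:
  steps: [0,0,-0.02,0,0,0,0,0,-0.02,0,0,0,0,0,-0.02,0,0,0,0,0,-0.02,0,0,0,0,0,-0.5,0,0,0,0,0,-1.5,0,0,0,0,0,-2.8,0,0,0,0,0,-4,0,0,0,0,0,-4,0,0,0,0,0,-4,0,0,0]
  jaw: 50

```text
t: 29.7
ee_pos: [497.7, -332.4, 150.3]
eef_rot: [-3.141, 0.001, -0.001]
ft_force: [-0.2, -0.7, -0.7]
finger_gap: 50.2
grasp_force: 0.0
```

```bash
python3 - <<'E'
from h import *
I=snap('wrist','wO')
h=cv2.cvtColor(I["pixels"],cv2.COLOR_RGB2HSV); m=cv2.inRange(h,(5,120,50),(18,255,255)); n,l,st,ce=cv2.connectedComponentsWithStats(m)
print([(ce[k].round(1),st[k].tolist()) for k in range(1,n) if st[k][4]>15],[proj(I,[498,-332.5,z]).round(1).tolist() for z in(7,27,45,80)])
print(go([597,30.3,150],0),go([597,30.3,60],0))
E
```

```text
[(array([258.3, 176.8]), [240, 164, 38, 32, 642]), (array([464. , 275.7]), [458, 271, 13, 11, 117]), (array([463.1, 288.8]), [457, 284, 13, 11, 112]), (array([462.2, 301.7]), [456, 297, 13, 11, 119]), (array([463. , 313.1]), [457, 310, 11, 9, 64])] [[259.1, 177.1], [259.2, 182.2], [259.3, 187.4], [259.4, 199.7]]
[ 3.3170e+00 -1.2079e+01 -4.0000e-03 -1.3000e-01  5.0000e-02 -3.0000e-02] [  3.319 -12.073   2.996  -0.13    0.05   -0.03 ]
```

Dropper stands centred in the cup (amber blob at (258,177), predicted (259,177–187)).

>>> move_arm:
  steps: [3.32,-12.08,0,0,0,0,3.32,-12.08,0,0,0,0,3.32,-12.08,0,0,0,0,3.32,-12.08,0,0,0,0,3.32,-12.08,0,0,0,0,3.32,-12.08,0,0,0,0,3.32,-12.08,0,0,0,0,3.32,-12.08,0,0,0,0,3.32,-12.08,0,0,0,0,3.32,-12.08,0,0,0,0,3.32,-12.08,0.5,0,0,0,3.32,-12.08,1.5,0,0,0,3.32,-12.08,3.0,0,0,0,3.32,-12.08,3.0,0,0,0,3.32,-12.08,3.0,0,0,0]

```text
t: 31.25
ee_pos: [597.4, 28.9, 60.9]
eef_rot: [-3.14, 0.003, 0.002]
ft_force: [-0.5, -0.8, 0.8]
finger_gap: 49.9
grasp_force: 0.0
```

```bash
python3 - <<'E'
from h import *
I=snap('wrist')
h=cv2.cvtColor(I["pixels"],cv2.COLOR_RGB2HSV); m=cv2.inRange(h,(100,60,25),(128,255,255)); n,l,st,ce=cv2.connectedComponentsWithStats(m)
print([(ce[k].round(1),st[k].tolist()) for k in range(1,n) if st[k][4]>100],[proj(I,[597,30.3,z]).round(1).tolist() for z in(0,13,26)])
print(go([597,30.3,-9],0))
E
```

```text
[(array([256.6, 209.1]), [237, 185, 41, 50, 1688])] [[257.3, 204.3], [257.2, 210.3], [257.2, 216.9]]
[-0.045 -0.039  2.369 -0.04  -0.11  -0.09 ]
```

Stopper centred at (257,210), as predicted.

>>> move_arm:
  steps: [0,-0.04,0.7,0,0,0,0,-0.04,1.4,0,0,0,0,-0.04,1.9,0,0,0,0,-0.04,2.2,0,0,0,0,-0.04,2.35,0,0,0,0,-0.04,2.35,0,0,0]

```text
t: 31.9
ee_pos: [598.0, 31.2, -9.2]
eef_rot: [-3.141, 0.001, -0.002]
ft_force: [-0.6, -0.3, -0.2]
finger_gap: 49.9
grasp_force: 0.0
```

>>> move_arm:
  steps: [0,0,0,0,0,0,0,0,0,0,0,0,0,0,0,0,0,0,0,0,0,0,0,0,0,0,0,0,0,0,0,0,0,0,0,0,0,0,0,0,0,0]
  jaw: 18
  newtons: 20

```text
t: 32.6
ee_pos: [598.1, 31.3, -8.9]
eef_rot: [-3.141, 0.001, -0.003]
ft_force: [-0.3, -0.3, 6.4]
finger_gap: 28.0
grasp_force: 19.7
```

>>> move_arm:
  steps: [0,0,-0.2,0,0,0,0,0,-0.6,0,0,0,0,0,-1.5,0,0,0,0,0,-3,0,0,0,0,0,-4,0,0,0,0,0,-4,0,0,0,0,0,-4,0,0,0]

```text
t: 33.3
ee_pos: [597.4, 31.3, 110.8]
eef_rot: [-3.141, 0.001, -0.002]
ft_force: [-0.5, 0.2, -0.5]
finger_gap: 27.8
grasp_force: 19.8
```

```bash
python3 - <<'E'
from h import *
I=snap('wrist'); s=ctrl.observe()
h=cv2.cvtColor(I["pixels"],cv2.COLOR_RGB2HSV); m=cv2.inRange(h,(100,60,25),(128,255,255)); n,l,st,ce=cv2.connectedComponentsWithStats(m)
e=s["ee_pos"]; print([(ce[k].round(1),st[k].tolist()) for k in range(1,n) if st[k][4]>100],[proj(I,e+[0,0,z]).round(1).tolist() for z in(9,22,35)])
print(go([482,-233.3,120],.146))
E
```

```text
[(array([257.4, 257.8]), [229, 221, 57, 76, 3544])] [[259.6, 245.7], [259.7, 257.2], [259.8, 270.7]]
[-3.827  8.821 -0.353 -0.08   0.05  -8.39 ]
```

>>> move_arm:
  steps: [-3.82,8.82,-0.3,0,0,-8.4,-3.82,8.82,-0.3,0,0,-8.4,-3.82,8.82,-0.3,0,0,-8.4,-3.82,8.82,-0.3,0,0,-8.4,-3.82,8.82,-0.3,0,0,-8.4,-3.82,8.82,-0.3,0,0,-8.4,-3.82,8.82,-0.3,0,0,-8.4,-3.82,8.82,-0.3,0,0,-8.4,-3.82,8.82,-0.3,0,0,-8.4,-3.82,8.82,1,0,0,-8.4,-3.82,8.82,2.2,0,0,-8.4,-3.82,8.82,2.2,0,0,-8.4,-3.82,8.82,2.2,0,0,-8.4]

```text
t: 34.65
ee_pos: [483.2, -232.5, 44.1]
eef_rot: [-3.131, -0.232, 0.0]
ft_force: [0.7, 0.0, 0.0]
finger_gap: 27.4
grasp_force: 20.0
```

```bash
python3 -c "
from h import *
print(go([482,-233.3,-1],.146))"
```

```text
[-0.044  0.024  1.505 -0.1    0.01   0.1  ]
```

>>> move_arm:
  steps: [-0.04,0.02,0.4,0,0,0,-0.04,0.02,0.8,0,0,0,-0.04,0.02,1.15,0,0,0,-0.04,0.02,1.35,0,0,0,-0.04,0.02,1.5,0,0,0,-0.04,0.02,1.5,0,0,0]

```text
t: 35.25
ee_pos: [481.7, -234.0, -1.4]
eef_rot: [-3.132, -0.229, -0.0]
ft_force: [-0.4, -0.6, 0.3]
finger_gap: 27.6
grasp_force: 20.0
```

>>> move_arm:
  steps: [0,0,0.03,0,0,0,0,0,0.03,0,0,0]

```text
t: 35.45
ee_pos: [481.8, -234.1, -1.9]
eef_rot: [-3.133, -0.229, -0.001]
ft_force: [-0.5, 0.0, 0.2]
finger_gap: 27.4
grasp_force: 20.1
```

>>> move_arm:
  steps: [0,0,0.03,0,0,0,0,0,0.05,0,0,0,0,0,0.05,0,0,0]

```text
t: 35.75
ee_pos: [481.9, -234.2, -2.0]
eef_rot: [3.133, 0.23, 0.002]
ft_force: [-4.7, 2.5, 16.6]
finger_gap: 27.6
grasp_force: 21.3
```

>>> move_arm:
  steps: [0,0,0,0,0,0,0,0,0,0,0,0,0,0,0,0,0,0,0,0,0,0,0,0,0,0,-0.5,0,0,0,0,0,-1.5,0,0,0,0,0,-3,0,0,0,0,0,-5,0,0,0,0,0,-7,0,0,0,0,0,-7,0,0,0,0,0,-7,0,0,0]
  jaw: 45

```text
t: 36.85
ee_pos: [482.6, -234.9, 209.4]
eef_rot: [3.13, 0.229, 0.008]
ft_force: [-0.0, -0.2, 0.0]
finger_gap: 44.8
grasp_force: 0.0
```

```bash
python3 - <<'E'
from h import *
I=snap('wrist','wP'); h=cv2.cvtColor(I["pixels"],cv2.COLOR_RGB2HSV)
def bl(lo,hi,a=60):
    n,l,st,ce=cv2.connectedComponentsWithStats(cv2.inRange(h,lo,hi)); return [(ce[k].round(1).tolist(),st[k].tolist()) for k in range(1,n) if st[k][4]>a]
print("blue",bl((100,60,25),(128,255,255)),[proj(I,[481.5,-233.5,z]).round(1).tolist() for z in(7,20,33)])
print("amber",bl((5,120,50),(18,255,255)),[proj(I,[498,-332.5,z]).round(1).tolist() for z in(7,20,45)])
y=.146; u=np.array([np.cos(y),np.sin(y),0]); w=np.array([-u[1],u[0],0]); b=np.array([467.3,-135,38.])
g=[proj(I,b+48*s*u+20*t*w) for s,t in((1,1),(1,-1),(-1,-1),(-1,1))]; c=sub(I,g,4); print(np.round(c-g,1).tolist(),[plane(I,p,38).round(1)[:2].tolist() for p in c])
E
```

```text
blue [([371.6, 7.4], [356, 0, 41, 23, 449]), ([480.1, 135.3], [445, 126, 67, 18, 627]), ([256.2, 169.0], [244, 156, 25, 27, 526])] [[256.7, 166.8], [256.7, 169.2], [256.7, 171.7]]
amber [([349.0, 167.0], [335, 154, 39, 35, 644]), ([498.5, 272.2], [493, 268, 12, 9, 90]), ([495.6, 283.4], [490, 280, 12, 8, 75]), ([492.8, 294.5], [487, 291, 12, 8, 82]), ([489.9, 305.1], [485, 301, 11, 9, 83]), ([486.8, 315.6], [482, 312, 11, 9, 66])] [[348.2, 165.0], [351.3, 167.3], [358.0, 172.1]]
[[0.3, 0.5], [0.5, -0.9], [-0.0, -0.0], [0.0, 0.0]] [[511.4, -108.5], [518.6, -148.2], [422.7, -161.8], [416.9, -122.2]]
```

The stopper is in the dish at (256,169), as predicted, the dropper is upright in the cup, and the spacer is seated. Handing in.

```bash
python3 -c "
from workcell import workorder
print(workorder.finish_job())"
```

```text
the job is handed in; nothing more can be done
None
```

I packed the kit and handed it in at about 37 s of the 144 s: base plate and spacer on the pins, dropper upright in the cup, stopper in the dish, odd spacer and big bottle not touched; the hand-in returned no pass/fail verdict, and my final checks were by colour mask and corner position only.

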